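Load the finishing bowl and hold back the belt tensioner

TASK

Get the little finishing machine ready for its drive belt: with the scoop, take up the white polishing balls from the tray and tip at least three of the four into the machine's bowl (any left over stays in the tray), then stand the scoop upright back in the tray and let it go. After that push the post of the sprung tensioner arm back, away from the bowl, past its ratchet click and on until it is fully back against its stop, and finish holding it there against the spring; do not let go, a colleague will slip the belt on. Leave the other things on the bench where they are.

Things in the scene. Friction and masses are not known exactly. Their poses are not given: they have to be found in the camera images.
- machine: the grey base plate of the finishing machine, 220 (x) x 320 (y) x 12 mm, bolted down, bearing the bowl, the tensioner arm and a dark motor (60 mm across, 96 mm tall, at x 70, y -95 mm). Origin under the plate, 30 mm in -y from its middle; z up, y along its long side towards the bowl, x away from the robot at yaw 0
- bowl_floor (a point): centre of the inner floor of the machine's steel bowl: round, open, fixed, 120 mm across outside at the mouth, wall 4 mm, 56 mm deep inside. Axes as machine; it lies at x -30, y 110, z 52 mm there
- bowl_rim (a point): centre of the bowl's mouth, level with the rim, 108 mm above the bench; axes as machine
- tension_hinge (a point): upright hinge axis of the sprung tensioner arm, 40 mm above the bench, at x 50, y -30 mm in machine; same axes
- push_post (a point): on the axis of the upright round steel push post at the arm's free end, 100 mm above the bench. Post 15 mm in diameter, top 119 mm above the bench, 110 mm from the hinge axis. The flat arm lies 34 to 44 mm above the bench, 12 mm wide, with an idler pulley on it (32 mm across, 66 mm from the hinge, top 62 mm above the bench)
- tensioner (a joint): arm angle, rad: 0 at rest (pointing to -x of machine, towards the robot), growing as the post is pushed back, away from the bowl (to -y of machine; counter-clockwise from above). Spring: 4 N at the post at rest, 9 N fully back, 2 N more over the click, up to twice that if pushed askew. Clicks at about 0.54; let go beyond it, it returns only to 0.53, onto the pawl. Hard stop at 0.70
- pawl (a joint): travel of the small brass pawl slider under the arm, m: 0 up; the passing arm presses it down some 6 mm and it springs up behind the arm with the click
- tray_floor (a point): centre of the inner floor of the long open steel tray, 5 mm above the bench, fixed. Inside 260 (x) x 76 mm (y), walls 5 mm thick, tops 28 mm above the bench. x runs along the tray: the scoop stands in the +x half (far from the robot), the balls lie in the -x half. Metal and balls are smooth (friction about 0.25)
- scoop_handle (a point): grasp point in the middle of the scoop's upright black handle, 90 mm above the scoop's underside. Handle 20 (x) x 16 mm (y), top 112 mm above the underside. The aluminium scoop (about 120 g) opens towards -x of these axes, z up along the handle. Its back wall is 11 mm in -x from the handle's axis, its lip 97 mm; it ends 10 mm in +x
- scoop_lip (a point): middle of the scoop's front lip, at its underside, axes as scoop_handle: 97 mm in -x, 90 mm below it. Pan 66 mm wide outside, walls 2.5 mm, sides 24 mm and back 30 mm high. The lip is a thin bevel, 1 mm at its edge, 2 mm where it meets the flat floor 9 mm behind: nothing keeps balls in but tilting the scoop back a little; they roll out when the lip is tipped down
- ball0_center (a point): centre of one of four equal white ceramic balls, 22 mm in diameter, 20 g
- ball1_center (a point): centre of one of four equal white ceramic balls, 22 mm in diameter, 20 g
- ball2_center (a point): centre of one of four equal white ceramic balls, 22 mm in diameter, 20 g
- ball3_center (a point): centre of one of four equal white ceramic balls, 22 mm in diameter, 20 g
- blower: bystander, leave alone: black rubber dust blower, bulb 62 mm across, 100 mm tall, standing; origin at its underside
- jar: bystander, leave alone: glass jar with steel lid, 64 mm across, 75 mm tall; origin at its underside
- driver: bystander, leave alone: screwdriver lying flat, 140 mm long; origin under its middle
- casering: bystander, leave alone: brass ring, 60 mm across, 14 mm tall, lying flat; origin at its underside
- vise: bystander, leave alone: small steel case vise, 50 x 90 mm (its thumbscrew adds 25 mm), 46 mm tall; origin at its underside
- oiler: bystander, leave alone: small amber bottle, 28 mm across, 60 mm tall; origin at its underside
Mind the look-alikes: they are no part of the job. Of the things that look like the part that bears scoop_handle, the largest one is meant.

How it is judged:
By the outcome, as a careful person would: the job done as asked, in the order asked, and still so for the second after the job is handed in, while the arm keeps its last pose, push and grip.
It also fails if it takes over 72 s, if anything falls off the work surface, if the arm or the gripper's body presses on something with over 40 N, if the wrist force passes 120 N, or if a joint passes its speed limit or range.

ROBOT

A 6-joint arm with a two-finger parallel gripper is mounted at the origin on the work surface. World frame = base frame: x ahead of the robot, y to its left, z up, the work surface at z = 0. Lengths are in mm, angles in rad, forces in N, time in s.
With the tool pointing down it reaches from about 275 to 825 mm from the base axis. Payload 4.9 kg.
Tool frame: the origin (TCP) lies at the very end of the fingers, on their centre line; the grasp point (between the pads) lies 19 mm behind it; z points along the fingers, y is the line along which they close (so a half turn about z gives the same grasp; the last joint's range is limited). The gripper opens to 85 mm and grips with 20 to 120 N. Pads are 22 mm wide; open, the fingers measure 114 mm over their backs; the gripper's body (76 mm by 85 mm) begins 54 mm behind the grasp point. The pads swing forward as they close: fully open they stand 13 mm farther back than shut.
Start: joints at [1.077, 0.326, -0.193, 1.052, 0, 1.437], TCP at [193.643, 514.802, 231.281] pointing down, gripper open.
Joint ranges: [-2.65, 2.65], [-0.97, 1.79], [-1.3, 1.35], [-1.93, 2.1], [-1.47, 1.37], [-3.14, 3.14]. Speed limits (rad/s): [2.57, 2.57, 3.14, 3.14, 3.14, 3.14].

INTERFACE

Orientations are given as [roll, pitch, yaw] about the fixed x, y, z axes, in that order (R = Rz(yaw) Ry(pitch) Rx(roll)).
In Python, from bench import bot, solve_ik, imaging gives the robot as it stands. Calls block until the motion is done:
- bot.move_ptp(position, orientation): joint-space move of the TCP to a pose.
- bot.movel(position, rot=None, max_speed=150, threshold=None): straight line of the TCP; rot=None keeps the orientation; max_speed is the mean speed in mm/s. With threshold (N) it stops when the force on the tool has changed by that much, and returns True; else False.
- bot.move_j(angles): joint-space move.
- bot.grip(opening, effort=None): opening from 0.0 (shut) to 1.0 (fully open); effort is the grip in N (None keeps the last); returns when the fingers have stopped.
- bot.dwell(seconds).
- solve_ik(position, orientation): joint angles nearest the present ones, or None.
- bot.get_state(): the state.
- imaging.capture(name): name is "side" or "top"; returns the picture (400x640x3 uint8, blue, green, red); there is no depth.
- imaging.camera_model(name): a dict with "K" (3x3 intrinsics, pixels), "position" and "rotation" of the camera in the world. Camera axes: x right, y up, looking along -z (the intrinsics and any distortion apply to the point x, -y, -z); pixel columns grow to the right and rows downward; lengths in mm; the calibration is good to about 2 mm. A picture is of the moment at which its call begins. camera_model takes no time and is no camera call.
A pose or a line that the arm cannot do raises bot.IKError and nothing moves.
- bot.sign_off(): hands the job in; it is judged then, once.
The state is a dict: "t": time; "qpos": joint angles; "joint_velocities": joint speeds; "effort": joint torques, N m; "tcp_pos": TCP position; "orientation": TCP orientation; "contact_force": force on the tool from outside, world axes, zero at the start; "wrist_torque": the same for the moment, N m; "opening": opening from 0.0 (shut) to 1.0 (fully open); "gripper_force": force on a finger pad.
Only numpy, scipy, OpenCV 4.12 (cv2) and the standard library are available. Lean on these libraries where they do the work, as an engineer would, in place of code of your own. Each camera call takes 0.05 s, during which the arm holds its last target. There are 200 camera calls.

## Working session

There is one attempt and no reset: what is moved stays moved. The work goes in short steps, each a Python script; the robot and the scene stay as the last script left them, time stands still between calls to the robot, and variables do not carry over. Pictures are saved under pics/ and viewed, at most 10 in all, crops included, and the job is handed in when it is done.

```bash
ls; mkdir -p pics; python3 - <<'E'
from bench import bot, imaging
import cv2
for n in("top","side"):
    cv2.imwrite(f"pics/{n}0.png",imaging.capture(n)); m=imaging.camera_model(n); print(n,m)
print(bot.get_state())
E
```

```text
pics
top {'K': array([[395.30737395,   0.        , 319.65103563],
       [  0.        , 395.30737395, 190.72252937],
       [  0.        ,   0.        ,   1.        ]]), 'position': array([ 269.00549227,  -58.39107317, 1260.32688577]), 'rotation': array([ 0.21610368,  0.00251268, -1.52651135])}
side {'K': array([[366.39497717,   0.        , 321.12776974],
       [  0.        , 366.39497717, 204.96052963],
       [  0.        ,   0.        ,   1.        ]]), 'position': array([ 125.21035974, -792.12732731,  906.84255452]), 'rotation': array([ 0.81817709,  0.00450743, -0.48802101])}
{'t': 0.1, 'qpos': array([ 1.07680351e+00,  3.26848190e-01, -1.93458502e-01,  1.05204966e+00,
       -1.58877307e-05,  1.43662606e+00]), 'joint_velocities': array([ 0.00165998, -0.00159333,  0.00144293, -0.00083206,  0.00054448,
        0.00126491]), 'effort': array([ 1.69004761e-03, -4.44238293e+01,  2.63038838e+01,  7.90615682e-03,
       -7.06769197e-05,  1.27596067e-05]), 'tcp_pos': array([193.38605528, 514.31783125, 230.60155028]), 'orientation': array([-3.14004453e+00, -1.92936358e-04,  2.78176996e+00]), 'contact_force': array([ 0.28827665,  0.2512458 , -0.85533824]), 'wrist_torque': array([-0.00500402,  0.02212995, -0.03944729]), 'gripper_force': 0.0, 'opening': 0.9999559775849512}
```

View pics/top0.png

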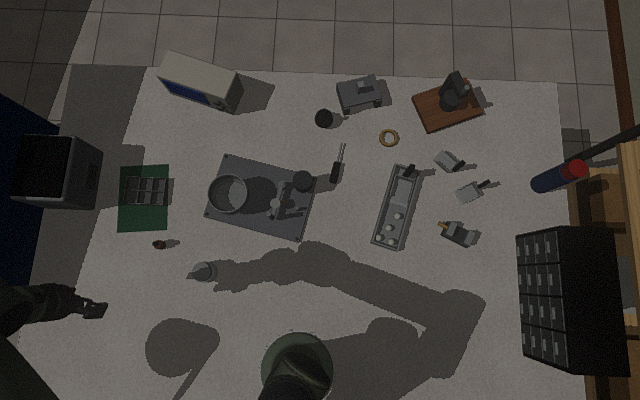

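View pics/side0.png

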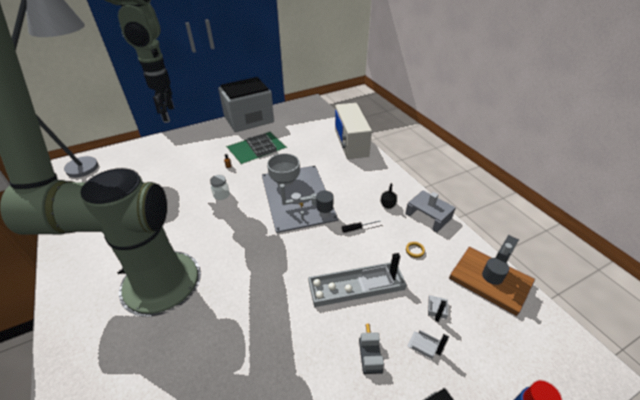

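```bash
python3 - <<'E'
import cv2,numpy as np
def crop(n,x0,y0,x1,y1,s):
    im=cv2.imread(f"pics/{n}0.png")[y0:y1,x0:x1]
    im=cv2.resize(im,None,fx=s,fy=s,interpolation=cv2.INTER_CUBIC)
    return (255*(im/255.)**.6).astype(np.uint8)
a=crop("top",360,145,500,257,5)   # 700x560
cv2.imwrite("pics/c_tray_top.png",a)
a=crop("top",195,145,325,250,5.5); cv2.imwrite("pics/c_mach_top.png",a)
a=crop("side",300,235,460,355,5); cv2.imwrite("pics/c_tray_side.png",a)
E
```

```text
(no output)
```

View pics/c_tray_top.png

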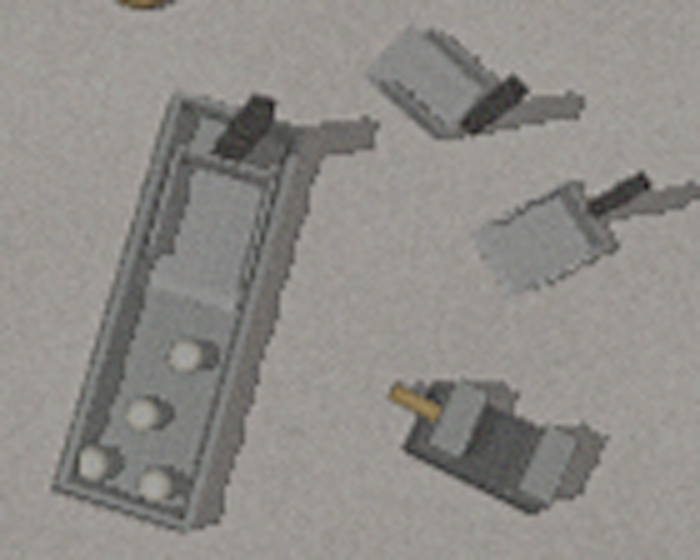

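View pics/c_mach_top.png

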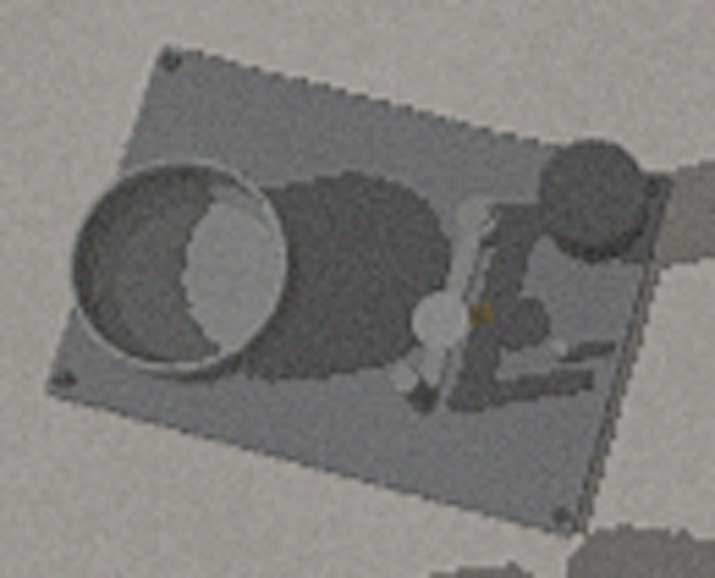

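View pics/c_tray_side.png

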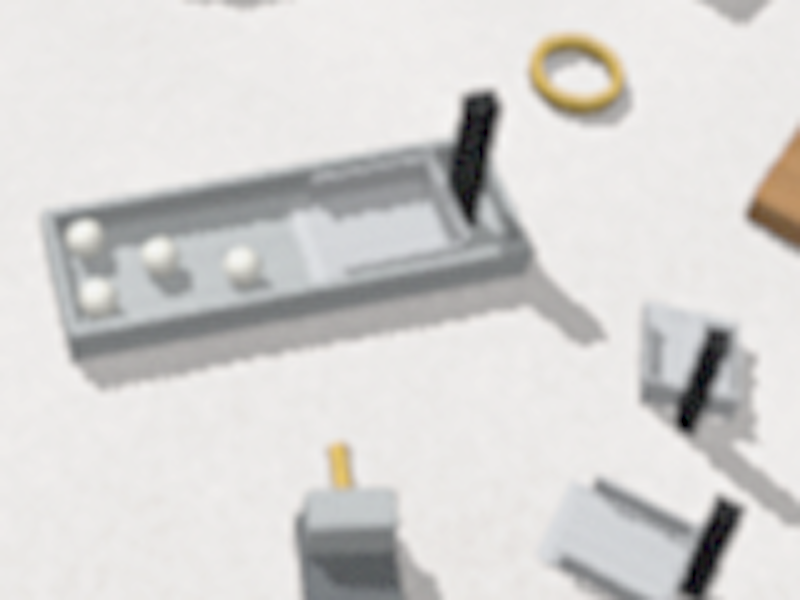

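```bash
cat >h.py <<'E'
import numpy as np, cv2
from scipy.spatial.transform import Rotation as Ro
from scipy.optimize import least_squares
from bench import bot, solve_ik, imaging
C={n:imaging.camera_model(n) for n in("top","side")}
def proj(n,P):
    m=C[n]; R=Ro.from_euler("xyz",m["rotation"]).as_matrix()
    c=(np.atleast_2d(P)-m["position"])@R*[1,-1,-1]
    p=c@m["K"].T; return p[:,:2]/p[:,2:]
def ray(n,uv,z):
    m=C[n]; R=Ro.from_euler("xyz",m["rotation"]).as_matrix()
    d=R@(np.linalg.solve(m["K"],[*uv,1])*[1,-1,-1]); p=m["position"]
    return p+d*(z-p[2])/d[2]
def uncrop(uv,x0,y0,s): return (np.array(uv,float)+.5)/s-.5+[x0,y0]
def fit(L,obs,x0):
    """L: {name:local pts}, obs:{cam:(names,px)}; planar pose fit"""
    def f(q):
        c,s=np.cos(q[2]),np.sin(q[2]); r=[]
        for n,l,px in obs:
            l=np.array(l,float); W=np.c_[q[0]+c*l[:,0]-s*l[:,1],q[1]+s*l[:,0]+c*l[:,1],l[:,2]]
            r.append((proj(n,W)-px).ravel())
        return np.concatenate(r)
    o=least_squares(f,x0,loss="soft_l1"); return o.x,f(o.x).reshape(-1,2).round(1)
E
python3 - <<'E'
from h import *
np.set_printoptions(suppress=True,precision=2)
T=lambda *p:uncrop(p,360,145,5); M=lambda *p:uncrop(p,195,145,5.5); S=lambda *p:uncrop(p,300,235,5)
l=[(135,43,28),(135,-43,28),(-135,43,28),(-135,-43,28)]
q,r=fit(0,[("top",l,T((178,95),(302,130),(55,487),(187,525))),("side",l,S((445,143),(530,252),(45,213),(73,345)))],[430,-240,-.3]);print("tray",q,r.tolist())
l=[(110,190,12),(110,-130,12),(-110,-130,12),(-110,190,12)]
a=[(-30,110,108),(-60,-30,119),(50,-30,44)]
q,r=fit(0,[("top",l,M((165,47),(670,178),(580,533),(50,392))),("top",a,M((180,267),(405,376),(475,215)))],[430,80,-.3]);print("mach",q,r.tolist())
# scoop: handle top, back corners, lip corners
l=[(0,0,117),(-11,33,35),(-11,-33,35),(-97,33,6),(-97,-33,6)]
q,r=fit(0,[("top",l,T((262,110),(185,155),(275,178),(153,287),(240,308))),("side",[l[0],l[3],l[4]],S((483,97),(300,212),(320,280)))],[500,-260,-.3]);print("scoop",q,r.tolist())
for t,s in zip([(190,354),(148,412),(93,462),(157,485)],[(242,262),(160,252),(85,235),(95,295)]):
    print(ray("top",T(t)[:] if 0 else T(t)[0],16),ray("side",S(s)[0],16))
E
```

```text
tray [ 501.05 -289.13   -0.27] [[0.1, -0.9], [1.0, 0.1], [0.9, 0.3], [1.3, 1.4], [6.4, -2.5], [0.2, -0.8], [-1.6, -0.4], [-1.3, -1.4]]
mach [510.13 117.    -0.21] [[-1.0, -0.5], [0.8, -0.7], [-0.6, 0.4], [-1.0, 0.6], [-0.1, -0.5], [0.8, 0.4], [0.8, 0.1]]
scoop [ 605.69 -318.6   -12.79] [[0.2, 0.0], [-1.0, -1.3], [1.2, -0.7], [-2.1, -0.6], [0.5, 0.5], [-0.3, 0.3], [-3.5, -0.4], [0.3, 4.5]]
[ 472.4  -294.18   16.  ] [ 474.14 -290.71   16.  ]
[ 434.21 -267.77   16.  ] [ 435.97 -262.58   16.  ]
[ 401.15 -233.48   16.  ] [ 403.23 -231.77   16.  ]
[ 388.52 -273.7    16.  ] [ 389.51 -270.44   16.  ]
```

```bash
cat >>h.py <<'E'
np.set_printoptions(suppress=True,precision=2)
TR=np.array([501.,-289.,-.265]); MA=np.array([510.,117.,-.21])
S_=1
def p2(fr,u,v): c,s=np.cos(fr[2]),np.sin(fr[2]); return np.array([fr[0]+c*u-s*v,fr[1]+s*u+c*v])
def pose(ref,local,yaw,a):
    """TCP pose putting scoop-local point (rel. grasp point) at world ref; a>0: lip up"""
    S=Ro.from_euler("xyz",[0,a,yaw]).as_matrix()
    g=np.array(ref,float)-S@np.array(local,float)
    R=S@np.array([[0,S_,0],[S_,0,0],[0,0,-1.]])
    return g+S@[0,0,-19.], Ro.from_matrix(R).as_euler("xyz")
LIP=(-97,0,-90); HEEL=(10,0,-90); G=(0,0,0)
BC=p2(MA,-30,110)
def lip(ref,yaw,a): return pose(ref,LIP,yaw,a)
E
python3 - <<'E'
import h
from h import *
for s in(1,-1):
    h.S_=s
    def t(n,p): print(s,n,p[0],solve_ik(*p))
    t("grasp",pose([605.7,-318.6,95],G,-.26,0))
    e=p2(TR,-129,3)
    t("scooped",lip([*e,5],TR[2],-.02)); t("lift",lip([*e,190],TR[2],.35))
    for y in(0,.4,.8):
        L=BC+25*np.array([np.cos(y),np.sin(y)])
        t(f"over{y}",lip([*L,160],y,.35)); t(f"pour{y}",lip([*L,118],y,-.7))
E
```

```text
1 grasp [ 605.7 -318.6   76. ] [-0.59  0.69  0.    0.88  0.    1.24]
1 scooped [ 469.51 -277.35   77.93] [-0.67  0.46 -0.43  0.67  0.01  1.16]
1 lift [ 488.72 -282.56  223.43] [-0.59  0.64  0.23  1.49 -0.11  1.26]
1 over0 [644.05 230.84 193.43] [0.21 0.94 0.73 1.7  0.07 1.76]
1 pour0 [557.04 230.84 234.79] [ 0.4   0.07 -0.79  0.05 -0.25  1.88]
1 over0.4 [632.97 285.54 193.43] [ 0.33  1.    0.84  1.76 -0.02  1.5 ]
1 pour0.4 [552.82 251.65 234.79] [ 0.26  0.04 -0.83  0.01  0.09  1.46]
1 over0.8 [601.45 331.6  193.43] [ 0.45  0.95  0.75  1.7  -0.12  1.24]
1 pour0.8 [540.83 269.18 234.79] [ 0.13  0.07 -0.77  0.14  0.41  1.03]
-1 grasp [ 605.7 -318.6   76. ] [-0.59  0.69  0.    0.88  0.   -1.9 ]
-1 scooped [ 469.51 -277.35   77.93] [-0.67  0.46 -0.43  0.67  0.01 -1.98]
-1 lift [ 488.72 -282.56  223.43] [-0.59  0.64  0.23  1.49 -0.11 -1.88]
-1 over0 [644.05 230.84 193.43] [ 0.21  0.94  0.73  1.7   0.07 -1.38]
-1 pour0 [557.04 230.84 234.79] [ 0.4   0.07 -0.79  0.05 -0.25 -1.26]
-1 over0.4 [632.97 285.54 193.43] [ 0.33  1.    0.84  1.76 -0.02 -1.64]
-1 pour0.4 [552.82 251.65 234.79] [ 0.26  0.04 -0.83  0.01  0.09 -1.68]
-1 over0.8 [601.45 331.6  193.43] [ 0.45  0.95  0.75  1.7  -0.12 -1.9 ]
-1 pour0.8 [540.83 269.18 234.79] [ 0.13  0.07 -0.77  0.14  0.41 -2.11]
```

```bash
python3 - <<'E'
from h import *
p=pose([605.7,-318.6,210],G,-.26,0); bot.move_ptp(*p)
bot.movel(p[0]-[0,0,75],max_speed=200)
a=imaging.capture("side")[225:325,340:460]; b=imaging.capture("top")[130:240,370:450]
a=cv2.resize(a,None,fx=4,fy=4,interpolation=2); b=cv2.resize(b,None,fx=4,fy=4,interpolation=2)
im=np.zeros((440,800,3),np.uint8); im[:400,:480]=a; im[:440,480:800]=b
cv2.imwrite("pics/over.png",(255*(im/255.)**.7).astype(np.uint8)); s=bot.get_state(); print(s["t"],s["tcp_pos"],s["contact_force"])
E
```

```text
3.975 [ 606.98 -319.21  118.07] [-0.81  0.1   0.15]
```

View pics/over.png

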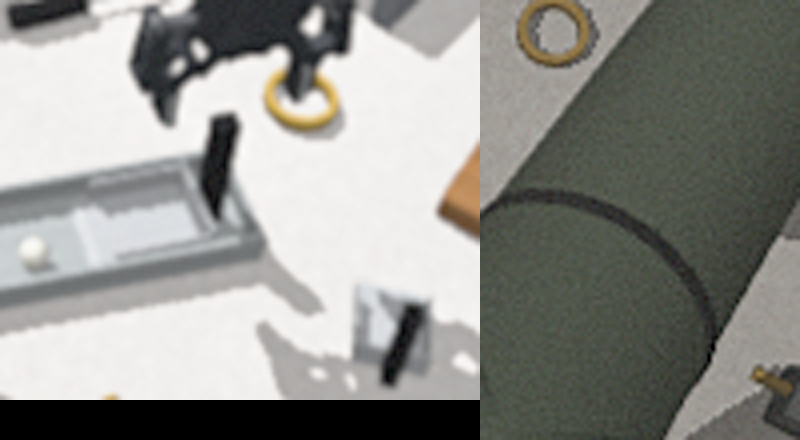

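```bash
python3 - <<'E'
from h import *
p=pose([605.7,-318.6,95],G,-.26,0)
print(bot.movel(p[0],p[1],max_speed=80,threshold=12))
s=bot.get_state();print(s["tcp_pos"],s["contact_force"])
bot.grip(0.0,70); bot.dwell(.2)
s=bot.get_state();print(s["t"],s["tcp_pos"],s["orientation"],s["contact_force"],s["wrist_torque"],s["opening"],s["gripper_force"])
E
```

```text
False
[ 605.59 -318.51   75.61] [-0.2  -0.16  1.09]
5.4417 [ 605.99 -318.76   76.42] [3.14 0.   1.31] [ 0.03 -0.48  3.56] [0.05 0.02 0.  ] 0.2257131085995633 68.777174949646
```

```bash
python3 - <<'E'
from h import *
def st(n): s=bot.get_state();print(n,round(s["t"],2),s["tcp_pos"],s["contact_force"],s["wrist_torque"])
y=TR[2]
bot.movel(*lip([*p2(TR,11,0.5),4.5],y,-.025),max_speed=60); st("tilt")
print(bot.movel(*lip([*p2(TR,-95,2.5),4.2],y,-.025),max_speed=90,threshold=25)); st("adv")
print(bot.movel(*lip([*p2(TR,-127,2.5),4.2],y,-.025),max_speed=50,threshold=20)); st("adv2")
a=imaging.capture("side")[225:325,300:420]; b=imaging.capture("top")[150:250,360:430]
a=cv2.resize(a,None,fx=4,fy=4,interpolation=2); b=cv2.resize(b,None,fx=4,fy=4,interpolation=2)
im=np.zeros((400,760,3),np.uint8); im[:,:480]=a; im[:,480:]=b
cv2.imwrite("pics/scooped.png",(255*(im/255.)**.7).astype(np.uint8))
E
```

```text
tilt 5.69 [ 603.65 -316.57   78.49] [ 0.95 -0.36  3.4 ] [-0.03  0.32  0.05]
False
adv 7.02 [ 502.49 -287.09   78.3 ] [ 0.66 -0.29  7.7 ] [ 0.18  0.51 -0.03]
False
adv2 7.81 [ 474.77 -279.88   79.29] [ 5.8  -0.69  6.22] [-0.1  -1.12 -0.22]
```

View pics/scooped.png

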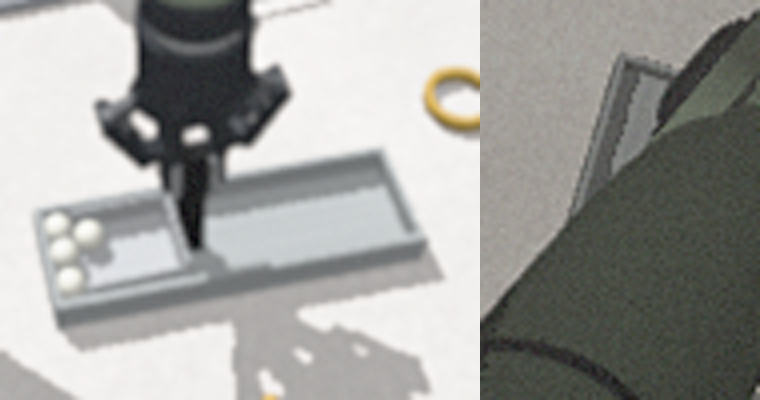

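```bash
python3 - <<'E'
from h import *
def st(n): s=bot.get_state();print(n,round(s["t"],2),s["tcp_pos"],s["contact_force"],s["wrist_torque"])
y=TR[2]
print(lip([*p2(TR,-132,2.5),4.2],y,-.025)[0])
print(bot.movel(*lip([*p2(TR,-132,2.5),4.2],y,-.025),max_speed=30,threshold=25)); st("adv2")
a=imaging.capture("side")[245:320,300:380]
a=cv2.resize(a,None,fx=7,fy=7,interpolation=2)
cv2.imwrite("pics/scooped2.png",(255*(a/255.)**.8).astype(np.uint8))
E
```

```text
[ 466.13 -276.95   77.6 ]
False
adv2 8.22 [ 473.28 -279.87   80.39] [12.77 -0.34  4.7 ] [-0.41 -2.97 -0.48]
```

View pics/scooped2.png

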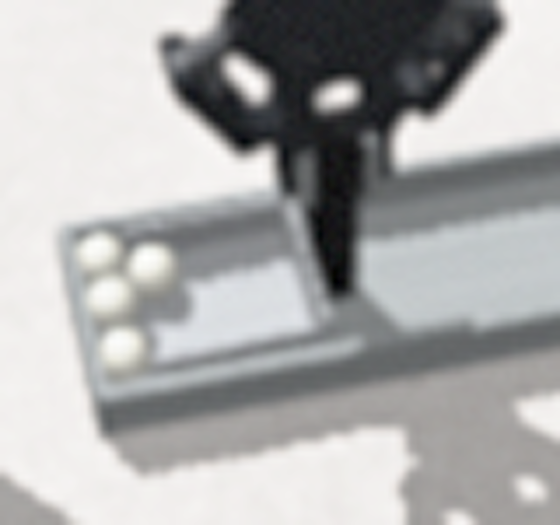

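```bash
python3 - <<'E'
from h import *
def st(n): s=bot.get_state();print(n,round(s["t"],2),s["tcp_pos"],s["contact_force"],s["wrist_torque"])
for uv in[(100,251),(109,296),(124,347),(151,265)]:
    w=ray("side",uncrop(uv,300,245,7),17)[:2]-TR[:2]; c,s=np.cos(TR[2]),np.sin(TR[2]); print(c*w[0]+s*w[1],-s*w[0]+c*w[1])
y=TR[2]
for a,u in((.06,-129),(.14,-128),(.24,-126),(.36,-122)):
    bot.movel(*lip([*p2(TR,u,2.5),6+107*np.sin(a)],y,a),max_speed=40); st(a)
bot.dwell(.3)
a=imaging.capture("side")[240:315,300:380]
a=cv2.resize(a,None,fx=7,fy=7,interpolation=2)
cv2.imwrite("pics/tilt.png",(255*(a/255.)**.8).astype(np.uint8))
E
```

```text
-116.40787003196843 34.71863887218406
-117.39219739078743 12.252547804972377
-116.58749306933208 -12.833569437640577
-97.26450495634181 23.179263216809943
0.06 8.65 [ 475.81 -279.5    76.85] [ 3.77 -1.56 -1.52] [-0.43 -1.18  0.03]
0.14 8.95 [ 480.23 -280.68   77.04] [ 3.   -2.5  -0.57] [-0.36 -0.98 -0.01]
0.24 9.28 [ 486.47 -282.3    76.66] [-0.02 -0.38 -1.56] [-0.11 -0.38  0.01]
0.36 9.64 [ 494.8  -284.54   75.38] [ 0.09  0.26 -2.33] [-0.15 -0.54  0.03]
```

View pics/tilt.png

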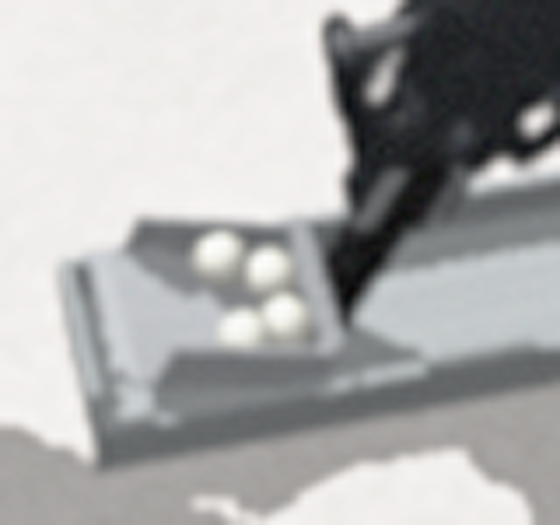

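```bash
python3 - <<'E'
from h import *
def st(n): s=bot.get_state();print(n,round(s["t"],2),s["tcp_pos"],s["contact_force"],s["wrist_torque"])
y=TR[2]; Y=.4
L=BC+27*np.array([np.cos(Y),np.sin(Y)])
bot.movel(*lip([*p2(TR,-122,2),190],y,.36),max_speed=110); st("lift")
bot.movel(*lip([*L,180],Y,.36),max_speed=170); st("over")
bot.movel(*lip([*L,137],Y,.36),max_speed=80)
st("low")
def white():
    im=imaging.capture("top"); p=proj("top",[*BC,70])[0].astype(int); c=im[p[1]-25:p[1]+25,p[0]-25:p[0]+25]; return im,c
im0,c0=white()
for a,z in((.15,126),(-.05,119),(-.2,118),(-.35,117),(-.5,116),(-.65,115)):
    bot.movel(*lip([*L,z],Y,a),max_speed=70)
bot.dwell(.5); st("poured")
im1,c1=white(); cv2.imwrite("pics/p_before.png",im0); cv2.imwrite("pics/p_after.png",im1)
E
```

```text
lift 11.47 [ 495.23 -285.23  221.52] [-0.4   0.11 -1.69] [-0.16 -0.57 -0.04]
over 15.09 [635.19 286.02 212.45] [-0.8   0.95 -1.63] [ 0.25 -0.53 -0.02]
low 15.78 [635.2  286.4  169.75] [ 0.54  0.41 -1.69] [ 0.2  -0.52  0.03]
poured 18.93 [560.16 254.73 230.2 ] [ 0.07 -0.61 -1.13] [-0.29  0.65 -0.02]
```

```bash
python3 - <<'E'
from h import *
def st(n): s=bot.get_state();print(n,round(s["t"],2),s["tcp_pos"],s["contact_force"],s["wrist_torque"])
Y=.4; y=TR[2]
L=BC+27*np.array([np.cos(Y),np.sin(Y)])
bot.movel(*lip([*L,160],Y,-.65),max_speed=150)
bot.movel(*lip([*L,185],Y,-.1),max_speed=200)
P=p2(TR,97,.5)
bot.movel(*pose([*P,260],G,y,0),max_speed=250)
bot.movel(*pose([*P,106],G,y,0),max_speed=180); st("above")
print(bot.movel(*pose([*P,93],G,y,0),max_speed=25,threshold=5)); st("down")
bot.grip(1.0); bot.dwell(.2); st("open")
p=bot.get_state()["tcp_pos"]; bot.movel(p+[0,0,70],max_speed=150)
p=pose([480,-80,260],G,y,0); bot.move_ptp(*p); st("away")
t=imaging.capture("top"); s=imaging.capture("side")
a=cv2.resize(t[150:240,200:310],None,fx=3.4,fy=3.4,interpolation=2)
b=cv2.resize(s[240:325,300:420],None,fx=3.5,fy=3.5,interpolation=2)
c=cv2.resize(s[145:240,255:345],None,fx=3,fy=3,interpolation=2); d=cv2.resize(t[150:255,365:430],None,fx=2.8,fy=2.8,interpolation=2)
im=np.zeros((600,800,3),np.uint8)
for q,(x,yy) in((a,(0,0)),(b,(376,0)),(c,(0,310)),(d,(376,302))): im[yy:yy+q.shape[0],x:x+q.shape[1]]=q[:600-yy,:800-x]
cv2.imwrite("pics/ret.png",(255*(im/255.)**.65).astype(np.uint8))
E
```

```text
above 23.83 [ 595.61 -314.37   88.29] [-0.14 -0.77 -0.41] [ 0.01 -0.01 -0.02]
True
down 24.29 [ 595.21 -314.25   76.41] [ 0.05 -0.08  3.1 ] [-0.09 -0.03  0.03]
open 25.15 [ 594.29 -313.56   75.42] [-1.07 -0.36  0.91] [ 0.02  0.05 -0.04]
away 26.84 [480.64 -80.72 240.6 ] [ 0.48  0.24 -0.67] [-0.03 -0.   -0.04]
```

View pics/ret.png

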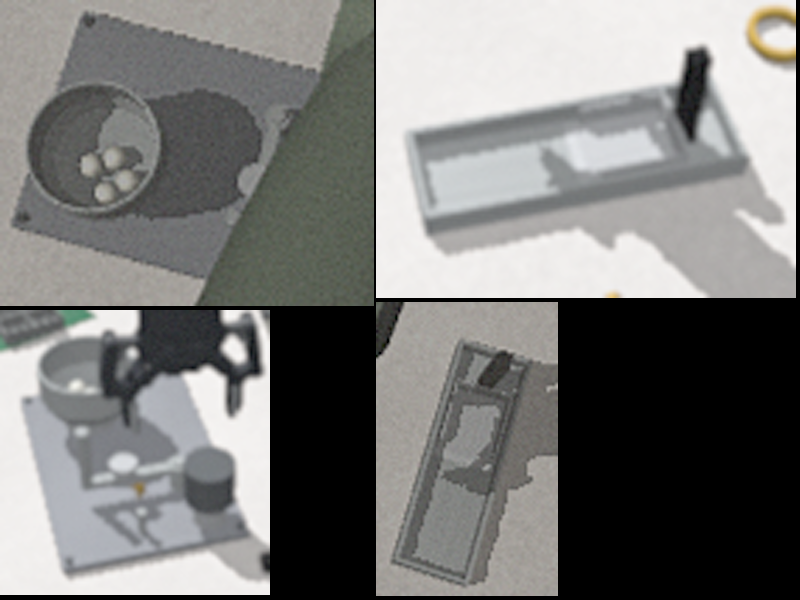

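```bash
cat >>h.py <<'E'
H=p2(MA,50,-30)
def arm(th,off,z,s=1):
    c=MA[2]; er=Ro.from_euler("z",c).apply([-np.cos(th),-np.sin(th),0]); et=Ro.from_euler("z",c).apply([np.sin(th),-np.cos(th),0])
    x=s*et; zz=np.array([0,0,-1.]); R=np.c_[x,np.cross(zz,x),zz]
    return np.r_[H,z]+110*er-off*et, Ro.from_matrix(R).as_euler("xyz"), er, et
E
python3 - <<'E'
from h import *
bot.grip(0.0,60)
for s in(1,-1): print(s,[solve_ik(*arm(t,o,z,s)[:2]) for t,o,z in((0,40,180),(0,40,82),(.75,10,82))])
E
```

```text
1 [array([ 0.14,  0.23, -0.46,  0.88,  0.  , -1.22]), array([ 0.14,  0.35, -0.59,  0.63,  0.  , -1.22]), array([-0.1 ,  0.32, -0.64,  0.61,  0.  , -2.21])]
-1 [array([ 0.14,  0.23, -0.46,  0.88,  0.  ,  1.92]), array([ 0.14,  0.35, -0.59,  0.63,  0.  ,  1.92]), array([-0.1 ,  0.32, -0.64,  0.61,  0.  ,  0.93])]
```

```bash
python3 - <<'E'
from h import *
def rep(n,th):
    s=bot.get_state(); _,_,er,et=arm(th,0,82,-1); d=s["tcp_pos"][:2]-H
    tang=np.array([d@er[:2],d@et[:2]]); f=s["contact_force"]
    ang=th+np.arctan2(tang[1]+18.5,tang[0]); print(n,round(s["t"],2),"r,t",tang,"ang~%.3f"%ang,"Ft %.1f Fr %.1f Fz %.1f"%(f@et,f@er,f[2])); return f@et
bot.move_ptp(*arm(0,38,190,-1)[:2]); 
print(bot.movel(*arm(0,38,82,-1)[:2],max_speed=130,threshold=10)); rep("down",0)
for th in (0,.1,.2,.3,.4,.45):
    bot.movel(*arm(th,18.5,82,-1)[:2],max_speed=60); rep(th,th)
E
```

```text
False
down 29.59 r,t [109.27 -37.91] ang~-0.176 Ft -0.4 Fr -0.8 Fz 0.1
0 30.07 r,t [109.63 -18.86] ang~-0.003 Ft -3.7 Fr 0.2 Fz 3.3
0.1 30.4 r,t [109.56 -19.13] ang~0.094 Ft -5.2 Fr -0.5 Fz 4.0
0.2 30.73 r,t [109.52 -19.15] ang~0.194 Ft -5.0 Fr 0.3 Fz 4.5
0.3 31.07 r,t [109.64 -18.66] ang~0.299 Ft -4.0 Fr -1.8 Fz 2.0
0.4 31.4 r,t [109.62 -19.44] ang~0.391 Ft -6.5 Fr -0.9 Fz 3.8
0.45 31.65 r,t [109.62 -19.8 ] ang~0.438 Ft -7.9 Fr -1.4 Fz 4.6
```

```bash
cat >>h.py <<'E'
def rep(n,th):
    s=bot.get_state(); _,_,er,et=arm(th,0,82,-1); d=s["tcp_pos"][:2]-H
    tang=np.array([d@er[:2],d@et[:2]]); f=s["contact_force"]
    ang=th+np.arctan2(tang[1]+18.5,tang[0]); print(n,round(s["t"],2),"r,t",tang,"ang~%.3f"%ang,"Ft %.1f Fr %.1f Fz %.1f"%(f@et,f@er,f[2])); return f@et
E
python3 - <<'E'
from h import *
for th in (.5,.54,.58,.62,.66,.69):
    bot.movel(*arm(th,18.5,82,-1)[:2],max_speed=50); rep(th,th)
for o in (18,16,14,12,10,8,6):
    bot.movel(*arm(.70,o,82,-1)[:2],max_speed=25); bot.dwell(.15)
    if rep(o,.70)<-24: break
E
```

```text
0.5 31.91 r,t [109.59 -19.93] ang~0.487 Ft -7.0 Fr -3.1 Fz 5.0
0.54 32.16 r,t [109.81 -19.25] ang~0.533 Ft -4.5 Fr -3.0 Fz 3.9
0.58 32.41 r,t [109.76 -19.97] ang~0.567 Ft -8.7 Fr -3.2 Fz 3.5
0.62 32.66 r,t [109.77 -20.12] ang~0.605 Ft -7.6 Fr -3.7 Fz 5.7
0.66 32.91 r,t [109.79 -20.29] ang~0.644 Ft -8.2 Fr -2.3 Fz 5.3
0.69 33.16 r,t [109.82 -20.47] ang~0.672 Ft -9.2 Fr -3.0 Fz 5.7
18 33.56 r,t [109.86 -20.12] ang~0.685 Ft -9.3 Fr -3.5 Fz 4.9
16 33.96 r,t [109.96 -19.09] ang~0.695 Ft -10.6 Fr -3.2 Fz 7.1
14 34.36 r,t [109.99 -18.89] ang~0.696 Ft -17.6 Fr -3.1 Fz 10.8
12 34.76 r,t [110.04 -18.68] ang~0.698 Ft -23.1 Fr -4.7 Fz 14.2
10 35.16 r,t [110.11 -18.51] ang~0.700 Ft -28.4 Fr -5.5 Fz 16.9
```

```bash
python3 - <<'E'
from h import *
bot.movel(*arm(.70,12,82,-1)[:2],max_speed=25); bot.dwell(.6); rep("hold",.7)
print(bot.sign_off())
E
```

```text
hold 36.01 r,t [110.06 -18.72] ang~0.698 Ft -23.3 Fr -4.4 Fz 13.9
the job is handed in; nothing more can be done
None
```

I tipped all four balls into the bowl, stood the scoop upright back in the tray and let it go. The arm is now holding the tensioner post against its stop with about 23 N (estimated angle 0.70 rad); I handed the job in at 36 s.

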